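Open the loaded test fixture

ROBOT

A 7-joint arm with a two-finger parallel gripper is mounted at the origin on a cart in front of the work surface, level with it; the furniture and walls round the work are solid. World frame = base frame: x ahead of the robot, y to its left, z up, the work surface at z = 0. Lengths are in m, angles in rad, forces in N, time in s.
With the tool pointing down it reaches from about 0.4 to 0.9 m from the base axis. Payload 5.5 kg.
Tool frame: the origin (TCP) lies midway between the tips of the shut fingers; the grasp point (between the pads) lies 19 mm behind it (manip.grip_depth is the distance from the TCP to the grasp point, in m); z points along the fingers, x is the direction in which the jaws open and shut, and the axes are right-handed (so a half turn about z gives the same grasp; the last joint's range is limited). The gripper opens to 92 mm and grips with 3 to 60 N. Pads are 19 mm wide; open, the fingers measure 130 mm over their backs; the gripper's body (75 mm by 190 mm) begins 47 mm behind the grasp point.
Start: joints at [1.518, 0.501, -0.427, 1.55, 0.221, 1.138, -0.21], TCP at [0.202, -0.618, 0.2] pointing down, gripper open.
Joint ranges: [-2.88, 2.88], [-0.31, 2.03], [-1.54, 1.56], [0.2, 2.42], [-1.41, 4.55], [0.19, 2.02], [-2.57, 2.57]. Speed limits (rad/s): [2.57, 2.57, 3.14, 3.14, 3.14, 3.14, 3.14].

INTERFACE

Orientations are given as a unit quaternion [x, y, z, w].
In Python, from bench import manip, effector, viewer gives the robot as it stands. Calls block until the motion is done:
- manip.move_pose(position, orientation): joint-space move of the TCP to a pose.
- manip.servo_line(position, ori=None, vel=0.15): straight line of the TCP; ori=None keeps the orientation; vel is the mean speed in m/s.
- manip.movej(angles): joint-space move.
- effector.open_jaws() and effector.close(f_grip=None): open the fingers fully, or close them until they stop; f_grip is the grip in N (None keeps the last).
- manip.sleep(seconds).
- manip.solve_ik(position, orientation): joint angles nearest the present ones, or None.
- viewer.get_image(name): name is "scene" or "top" or "wrist"; returns the picture (420x560x3 uint8, red, green, blue); there is no depth.
- viewer.get_calibration(name): a dict with "vfov" (degrees; the focal length in pixels is half the picture's height over the tangent of half this angle, whatever the lens; pixels are square), "cx", "cy" (the principal point, pixels), "eye" and "attitude" of the camera in the world. Camera axes: x right, y down, z forward; pixel columns grow to the right and rows downward; lengths in m; the calibration is good to about 2 mm. The wrist camera is an equidistant fisheye: a pixel r from the principal point sees the ray r / f radians off the axis. A picture is of the moment at which its call begins: read the wrist's pose just before it. get_calibration takes no time and is no camera call; for the wrist camera it gives the pose at the moment of the call.
A pose or a line that the arm cannot do raises manip.PlanningError and nothing moves.
- manip.hand_in(): hands the job in, once; it reports no verdict.
Readings, each from a call of its own:
- manip.current_clock(): time.
- manip.current_q(): joint angles.
- manip.current_joint_velocities(): joint speeds.
- manip.current_tau(): joint torques, N m.
- manip.current_tool_pos(): TCP position.
- manip.current_tcp_rot(): TCP orientation.
- manip.current_force(): force on the tool from outside, world axes, zero at the start.
- manip.current_wrist_torque(): the same for the moment, N m.
- manip.current_finger_gap(): finger opening in m.
Only numpy, scipy, OpenCV 4.12 (cv2) and the standard library are available. Lean on these libraries where they do the work, as an engineer would, in place of code of your own. Each camera call takes 0.05 s, during which the arm holds its last target.

TASK

Two identical clamshell test fixtures stand shut on the bench, and one of them has a circuit board in its nest, seen through the clear lid. On that one, press the thumb latch at the front down until the lid springs up and let the latch come back, then push the lid right over until it rests on its back stop and stays there. Leave the empty fixture shut and the board lying in its nest, and do not lift or push out of place either fixture or the screwdriver, screw cup and loupe beside them.

Things in the scene. Friction and masses are not known exactly. Their poses are not given: they have to be found in the camera images.
- loaded_fixture: the fixture that holds the board: a loose grey bench box on rubber feet, 2.6 kg, 150 (x) x 124 (y) x 45 mm without lid and latch, with a clear-windowed aluminium lid. Origin: centre of its underside; z up; its front, with the latch, faces its own -x; its hinge lies along its y. Its top face is 45 mm up, the shut lid's top face 56 mm up
- loaded_fixture_pad (a point): centre of the upper face of the black ribbed paddle of that fixture's thumb latch (paddle 26 mm long in x, 26 mm wide in y, 6 mm thick), at x -109, y 0, z 35 mm in the fixture's frame at rest. Pressing it straight down turns the latch about a pivot 37 mm behind it; the hook (its top 57 mm up, 24 mm and more behind the paddle's centre) leaves the lid after about 6 mm at about 4 N, and the paddle stops after about 11 mm at about 5 N. It springs back when let go
- loaded_fixture_latch (a joint): angle of that latch, 0 at rest (hooked), 0.3 rad pressed fully down; the lid is free from about 0.17
- loaded_fixture_lid (a joint): angle of that lid: 0 shut; once unhooked its spring lifts it in about half a second to about 0.95 rad (front edge about 150 mm above the bench) by itself and no farther; let go below upright (1.57) it falls back to 0.95; past about 1.65 it falls over to its back stop at 1.95 rad and stays there. The hinge is light: under 2 N at the front edge
- loaded_fixture_hinge (a point): middle of that lid's hinge axis, at x +62, y 0, z 52 mm in the fixture's frame; axes as the fixture's
- loaded_fixture_lid_edge (a point): middle of the front edge of that lid, half way through its 8 mm thickness, 124 mm from the hinge axis; the lid is 100 mm wide: an aluminium frame (front rail 20 mm, side rails 16 mm) round a clear pane set 2 mm back from the frame's faces. A catch tongue 18 mm wide stands out 12 mm farther in the middle of the front edge. Four short hold-down pins stand 3 mm out of the underside, 44 to 90 mm from the hinge and within 16 mm of the lid's middle line
- empty_fixture: the other fixture, the same in every size, its nest empty (black pocket with brass probe tips). Origin and axes as for the loaded one
- empty_fixture_lid (a joint): angle of the empty fixture's lid, 0 shut (to stay shut)
- board: green circuit board, 60 x 40 x 3 mm with components to 7 mm, 20 g, lying loose in the nest pocket; origin: centre of its underside
- loaded_fixture_nest (a point): centre of the nest pocket's floor in the loaded fixture, at x -5, y 0, z 36 mm in its frame; the pocket is 64 x 44 mm, 9 mm deep
- screwdriver: red screwdriver 167 mm long and 24 mm thick, lying loose on the bench to the right of the fixtures; origin: centre of its underside, blade along its own x
- screw_cup: small white round cup, 45 mm across, 18 mm high, loose on the bench to the left; origin: centre of its underside
- loupe: black eye loupe, 37 mm across, 28 mm high, standing loose behind the fixtures; origin: centre of its underside

How it is judged:
On the way:
1. the loaded fixture's lid has sprung up by itself to part open (0.6 to 1.2 rad) with the latch let go (value of joint loaded_fixture_lid between 0.6 and 1.2 rad and value of joint loaded_fixture_latch below 0.08 rad), for 0.1 s.
At the end, for the whole second after the job is handed in: loaded fixture: lid on its back stop (over 1.85 of 1.95 rad), latch back up (under 0.08 rad); empty fixture's lid shut (under 0.08 rad); board within 8 mm of its nest's centre; both fixtures, the screwdriver, cup and loupe within 20 mm of where they stood (value of joint loaded_fixture_lid above 1.85 rad and value of joint each of loaded_fixture_latch, empty_fixture_lid below 0.08 rad and distance between board and loaded_fixture_nest below 0.008 m and distance of each of loaded_fixture, empty_fixture, screwdriver, screw_cup, loupe from where it was at the start of the episode below 0.02 m); the robot touches nothing.
It fails at once if the empty fixture's lid is opened (value of joint empty_fixture_lid above 0.08 rad).
It fails at once if a fixture is shifted by more than 20 mm (distance of any of loaded_fixture, empty_fixture from where it was at the start of the episode above 0.02 m).
It fails at once if the board leaves its nest (distance between board and loaded_fixture_nest above 0.012 m).
It fails at once if the screwdriver, cup or loupe is shifted by more than 20 mm (distance of any of screwdriver, screw_cup, loupe from where it was at the start of the episode above 0.02 m).
It fails at once if a fixture, the screwdriver, the cup or the loupe is lifted 10 mm off the bench (height (world z) of any of screwdriver, screw_cup, loupe, loaded_fixture, empty_fixture above 0.01 m).
It also fails if it takes over 40 s, if anything falls off the work surface, if the arm or the gripper's body presses on something with over 40 N, if the wrist force passes 120 N, or if a joint passes its speed limit or range.

## Working session

There is one attempt and no reset: what is moved stays moved. The work goes in short steps, each a Python script; the robot and the scene stay as the last script left them, time stands still between calls to the robot, and variables do not carry over. Pictures are saved under pics/ and viewed, and the job is handed in when it is done.

```bash
ls; mkdir -p pics
python3 - <<'E'
from bench import manip, effector, viewer
import cv2
for n in ("scene","top","wrist"):
    c=viewer.get_calibration(n); print(n,c)
    im=viewer.get_image(n); cv2.imwrite(f"pics/{n}0.png",im[:,:,::-1])
print(manip.current_clock(),manip.current_tool_pos(),manip.current_tcp_rot(),manip.current_force())
E
```

```text
pics
scene {'vfov': 50.119331479173596, 'cx': 280.5049650946702, 'cy': 210.85172263619793, 'eye': array([-0.01940505,  0.55635703,  0.89946022]), 'attitude': array([-0.3553662 ,  0.85271836, -0.35337375,  0.1473542 ])}
top {'vfov': 48.346009996368075, 'cx': 276.1232493487545, 'cy': 204.58341540254244, 'eye': array([ 0.45117728, -0.00906917,  1.05651717]), 'attitude': array([-0.69674387,  0.71489493, -0.0456566 ,  0.03726512])}
wrist {'vfov': 65.70646984690485, 'cx': 278.6494887620282, 'cy': 212.75171970618456, 'eye': array([ 0.27755516, -0.59235349,  0.38331679]), 'attitude': array([ 0.80068743, -0.5807166 , -0.08729881,  0.11851917])}
0.15 [ 0.2016811  -0.61734288  0.19900227] [ 8.09514538e-01 -5.87099368e-01 -5.77811436e-04 -4.59076360e-04] [0.30174537 0.57495769 0.67726762]
```

View pics/top0.png

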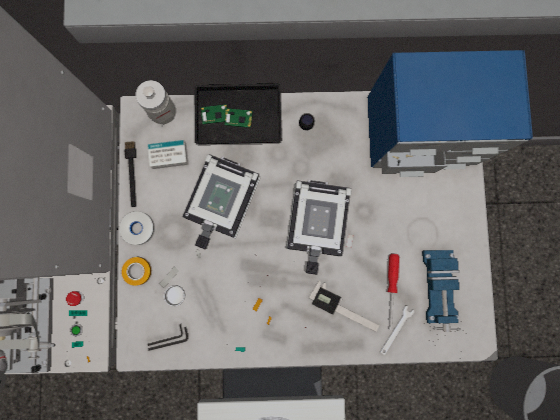

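View pics/scene0.png

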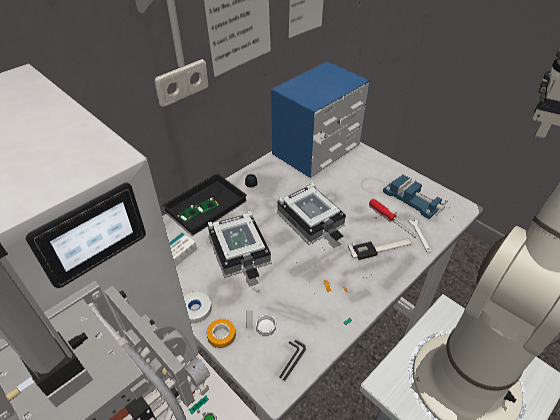

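Run:
```python
import cv2
im=cv2.imread("pics/top0.png"); c=im[140:290,165:365]; cv2.imwrite("pics/top0c.png",cv2.resize(c,None,fx=4,fy=4,interpolation=cv2.INTER_CUBIC))
im=cv2.imread("pics/scene0.png"); c=im[170:300,195:360]; cv2.imwrite("pics/scene0c.png",cv2.resize(c,None,fx=4,fy=4,interpolation=cv2.INTER_CUBIC))
```

```text
(no output)
```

View pics/top0c.png

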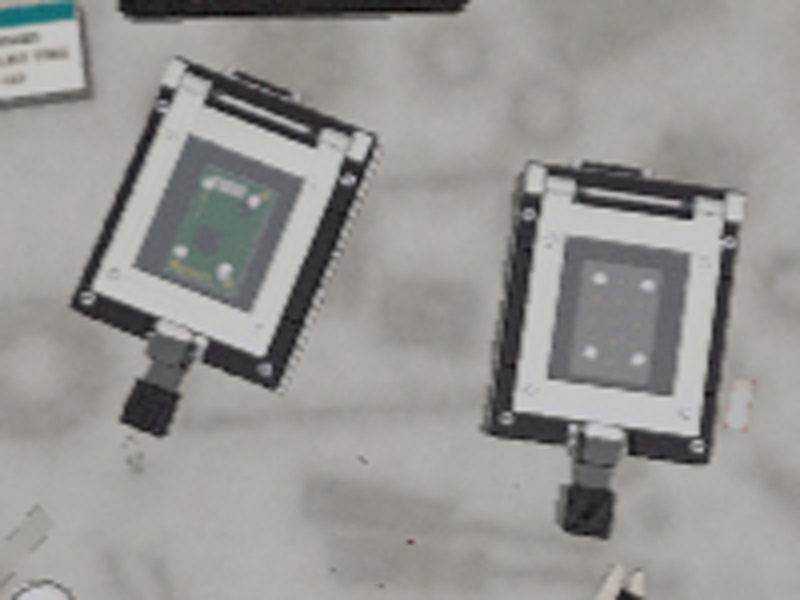

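View pics/scene0c.png

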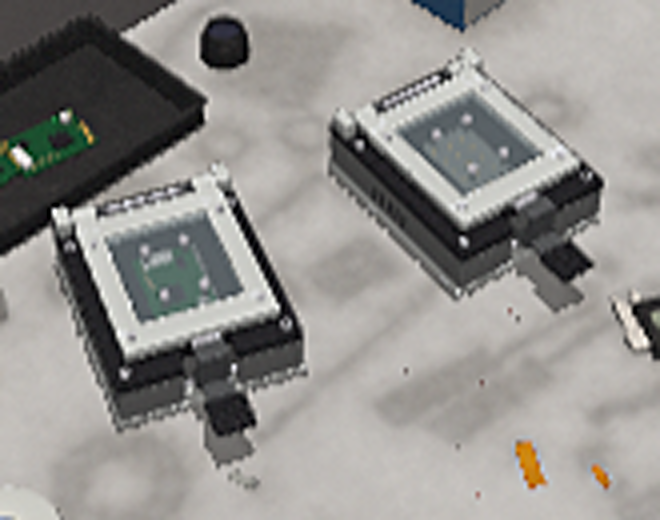

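```bash
cat > h.py <<'E'
from bench import manip, effector, viewer
import numpy as np, cv2
from scipy.spatial.transform import Rotation as R
from scipy.optimize import least_squares
def proj(n,P,c=None):
    c=c or viewer.get_calibration(n); f=210/np.tan(np.radians(c['vfov']/2))
    p=R.from_quat(c['attitude']).inv().apply(np.atleast_2d(P)-c['eye'])
    if n=='wrist':
        r=np.linalg.norm(p[:,:2],axis=1); th=np.arctan2(r,p[:,2]); return np.c_[c['cx']+f*th*p[:,0]/r,c['cy']+f*th*p[:,1]/r]
    return np.c_[c['cx']+f*p[:,0]/p[:,2],c['cy']+f*p[:,1]/p[:,2]]
def fw(pose,P):
    P=np.atleast_2d(P).astype(float); return R.from_euler('z',pose[2]).apply(P)+[pose[0],pose[1],0]
E
python3 - <<'E'
from h import *
M=np.array([[-62,50,56],[-62,-50,56],[-75,62,45],[-75,-62,45],[-96,13,35],[-96,-13,35],[-122,-13,35],[-122,13,35]])/1e3
T=np.array([[103,293],[258,342],[72,305],[280,388],[137,380],[180,390],[165,437],[121,423]])
S=np.array([[128,360],[280,310],[np.nan]*2,[np.nan]*2,[205,405],[243,388],[257,413],[218,433]])
T=(T+.5)/4-.5+[165,140]; S=(S+.5)/4-.5+[195,170]
def res(p,which):
    o=[]
    if 't' in which:o.append(proj('top',fw(p,M))-T)
    if 's' in which:o.append((proj('scene',fw(p,M))-S)[[0,1,4,5,6,7]])
    return np.concatenate(o).ravel()
for w in('t','s','ts'):
    s=least_squares(res,[.5,.1,0],args=(w,),loss='soft_l1'); print(w,s.x,np.round(s.fun.reshape(-1,2),1).tolist())
# overlay
p=s.x
box=np.array([[sx*75,sy*62,z] for z in(0,45) for sx,sy in((-1,-1),(-1,1),(1,1),(1,-1))])/1e3
lid=np.array([[-62,-50,56],[-62,50,56],[62,50,56],[62,-50,56]])/1e3
for n in('top','scene'):
    im=cv2.imread(f"pics/{n}0.png"); im=cv2.resize(im,None,fx=4,fy=4)
    for poly in(box[:4],box[4:],lid,M[4:]):
        q=((proj(n,fw(p,poly))+.5)*4-.5).round().astype(int); cv2.polylines(im,[q],True,(0,0,255),1)
    c=proj(n,fw(p,[0,0,.04]))[0]*4; x,y=c.astype(int); cv2.imwrite(f"pics/ov_{n}.png",im[max(0,y-280):y+280,max(0,x-350):x+350])
E
```

```text
t [ 0.59612282  0.09818111 -0.38540744] [[-2.8, -0.8], [1.9, 3.4], [-1.5, 0.4], [-0.1, -0.2], [0.4, -1.1], [0.8, 0.7], [0.1, 0.1], [-0.0, -0.6]]
s [ 0.59542511  0.10153703 -0.37802606] [[-0.9, -0.5], [-0.1, -0.4], [-0.3, -0.7], [0.3, 0.1], [0.7, 1.9], [0.2, 0.3]]
ts [ 0.59627061  0.09973858 -0.37869266] [[-3.4, -0.6], [1.5, 3.3], [-2.1, 0.6], [-0.6, -0.3], [-0.1, -1.0], [0.3, 0.7], [-0.3, 0.2], [-0.4, -0.5], [-0.6, -1.1], [0.2, -1.0], [0.0, -1.4], [0.6, -0.5], [1.0, 1.2], [0.5, -0.3]]
```

View pics/ov_top.png

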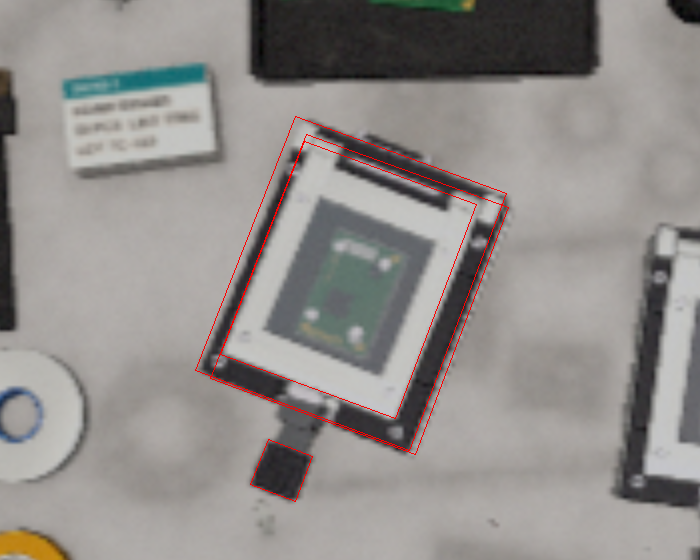

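View pics/ov_scene.png

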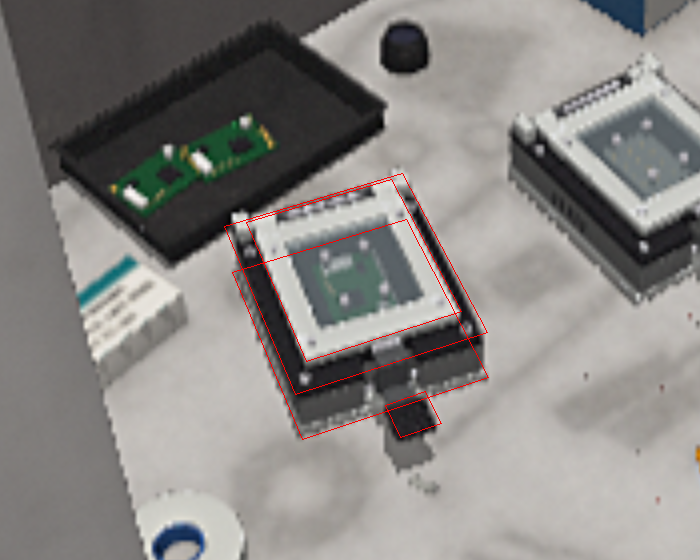

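```bash
cat >> h.py <<'E'
P0=[0.5965,0.0985,-0.383]
def ori(yaw,tilt,flip=False):
    # tool z = down tilted toward fixture +x by tilt; tool x along fixture +y (flip: -y)
    x=np.array([0,-1.,0]) if flip else np.array([0,1.,0])
    z=np.array([np.sin(tilt),0,-np.cos(tilt)]); y=np.cross(z,x)
    return (R.from_euler('z',yaw)*R.from_matrix(np.c_[x,y,z])).as_quat()
E
python3 - <<'E'
from h import *
pad=fw(P0,[-.109,0,.035])[0]; print(pad)
for flip in(0,1):
  for tilt in(0,.2,.35):
    o=ori(P0[2],tilt,flip)
    for dz in(.0,.2):
      q=manip.solve_ik(pad+[0,0,dz],o); print(flip,tilt,dz,None if q is None else np.round(q,2))
    q=manip.solve_ik(fw(P0,[.08,0,.165])[0],o); print('  push',None if q is None else np.round(q,2))
for p in([.25,-.4,.3],[.42,0,.3]):
  for flip in(0,1): print(p,flip,manip.solve_ik(p,ori(P0[2],0,flip)))
E
```

```text
[0.4953973  0.13923382 0.035     ]
0 0 0.0 [ 0.44  0.71 -0.99  2.    0.78  0.88  0.2 ]
0 0 0.2 [ 0.68  0.48 -1.29  1.83  0.49  1.21  0.42]
  push [ 0.52  0.8  -1.08  1.5   0.72  1.28  0.54]
0 0.2 0.0 [ 0.56  0.88 -1.3   2.13  1.28  1.08 -0.26]
0 0.2 0.2 [ 0.68  0.29 -1.28  1.97  0.52  1.03  0.36]
  push [ 0.43  0.59 -0.89  1.69  0.71  1.    0.48]
0 0.35 0.0 [ 0.23  0.56 -0.89  2.23  1.26  0.75 -0.41]
0 0.35 0.2 [ 0.67  0.17 -1.29  2.07  0.59  0.91  0.25]
  push [ 0.48  0.57 -0.99  1.83  0.94  0.92  0.25]
1 0 0.0 [-0.52  0.47  0.24  2.03 -0.18  0.66 -2.12]
1 0 0.2 [ 0.37  0.28 -0.81  1.84  0.22  1.12 -2.48]
  push [ 0.38  0.67 -0.79  1.51  0.5   1.17 -2.46]
1 0.2 0.0 [-0.64  0.41  0.24  2.17  0.12  0.44 -2.49]
1 0.2 0.2 [-0.66  0.09  0.24  2.    0.16  0.92 -2.47]
  push [ 0.29  0.52 -0.66  1.7   0.55  0.93 -2.55]
1 0.35 0.0 [-1.12  0.48  0.69  2.27 -0.08  0.27 -2.4 ]
1 0.35 0.2 [-1.96  0.14  1.54  2.13  0.17  0.78 -2.49]
  push [-0.45  0.38  0.24  1.86  0.19  0.64 -2.34]
[0.25, -0.4, 0.3] 0 [ 1.92175923  0.14274625 -1.04650096  1.83715682  0.13079767  1.23528698
  2.02421074]
[0.25, -0.4, 0.3] 1 [ 1.35334995  0.07282689 -0.41801476  1.85093069  0.03140993  1.22424397
 -1.02814902]
[0.42, 0, 0.3] 0 [ 1.54948212 -0.17000042 -1.44514634  1.93571521 -0.17888948  1.23245464
  1.35389744]
[0.42, 0, 0.3] 1 [ 1.27168033 -0.05285288 -1.26986285  1.93704308 -0.05373835  1.2206948
 -1.93313548]
```

Run:
```python
from h import *
effector.close(10)
o0=manip.current_tcp_rot()
manip.move_pose([.26,-.40,.3],o0); print(manip.current_clock())
o=ori(P0[2],.35)
pad=fw(P0,[-.112,0,.035])[0]
# path preview
q=manip.current_q(); print(np.round(q,2), np.round(manip.solve_ik(pad+[0,0,.2],o),2))
manip.move_pose(pad+[0,0,.2],o); print(manip.current_clock(),manip.current_q(),manip.current_tool_pos()-pad,manip.current_finger_gap(),manip.current_force())
c=viewer.get_calibration('wrist'); im=viewer.get_image('wrist'); cv2.imwrite('pics/w1.png',im[:,:,::-1])
import pickle; pickle.dump(c,open('w1.pkl','wb'))
im=viewer.get_image('scene'); cv2.imwrite('pics/s1.png',im[:,:,::-1])
```

```text
2.5583
[ 1.46  0.09 -0.55  1.84  0.05  1.23 -0.36] [ 0.52  0.11 -1.1   2.07  0.51  0.87  0.31]
4.6833 [ 0.51844489  0.10947981 -1.10087183  2.07441402  0.50734006  0.87285289
  0.31264044] [ 0.00045535 -0.00138956  0.19998063] 0.0006530646213513501 [-0.4549781   0.09431728  0.51451659]
```

View pics/w1.png

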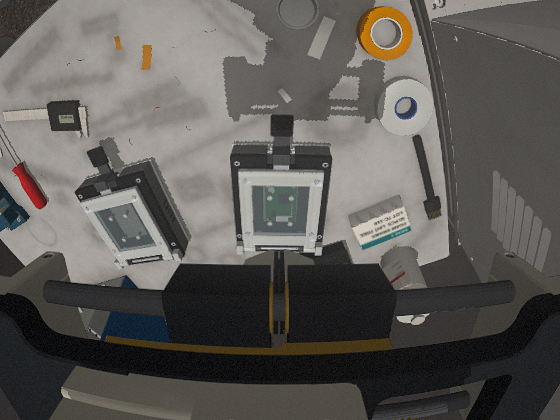

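View pics/s1.png

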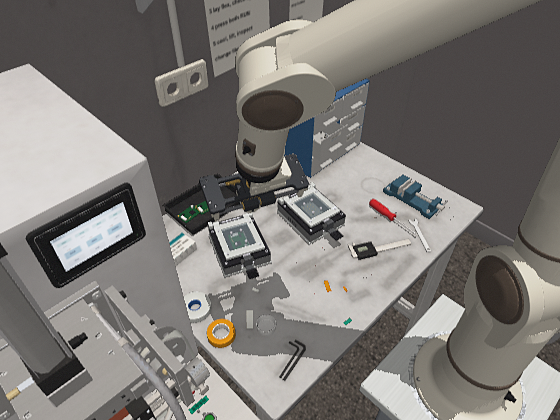

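Run:
```python
from h import *
import pickle; c=pickle.load(open('w1.pkl','rb'))
print(c['eye'],manip.current_tool_pos(),proj('wrist',manip.current_tool_pos(),c),proj('scene',manip.current_tool_pos()))
p=P0
box=np.array([[sx*75,sy*62,z] for z in(0,45) for sx,sy in((-1,-1),(-1,1),(1,1),(1,-1))])/1e3
lid=np.array([[-62,-50,56],[-62,50,56],[62,50,56],[62,-50,56]])/1e3
pd=np.array([[-96,13,35],[-96,-13,35],[-122,-13,35],[-122,13,35]])/1e3
im=cv2.resize(cv2.imread("pics/w1.png"),None,fx=4,fy=4)
for poly in(box[4:],lid,pd):
    q=((proj('wrist',fw(p,poly),c)+.5)*4-.5).round().astype(int); cv2.polylines(im,[q],True,(0,0,255),1)
cv2.imwrite('pics/w1ov.png',im[420:1020,820:1420])
```

```text
[0.36642304 0.19141239 0.38113082] [0.493047   0.13913138 0.23500416] [[277.41772573 247.75332933]] [[249.58781252 213.33755783]]
```

View pics/w1ov.png

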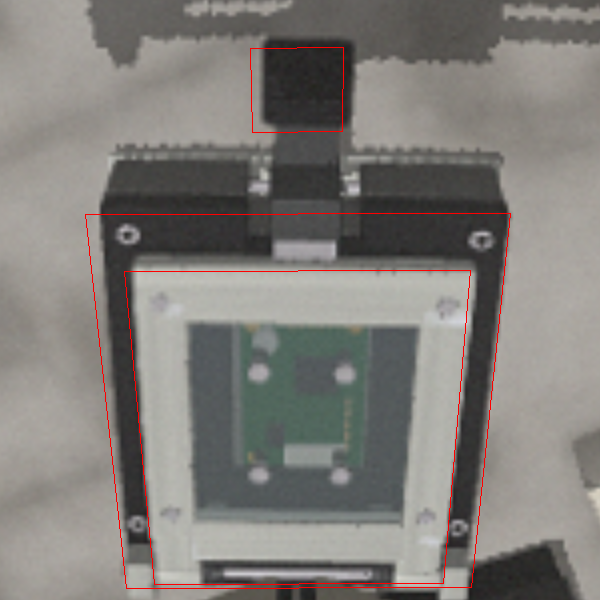

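```bash
sed -i 's/^P0=.*/P0=[0.5951,0.1002,-0.395]/' h.py
python3 - <<'E'
from h import *
o=ori(P0[2],.35)
pt=lambda z: fw(P0,[-.107,0,z])[0]
manip.servo_line(pt(.06),o,vel=.15)
print(manip.current_clock(),manip.current_tool_pos()-pt(.06),manip.current_force())
c=viewer.get_calibration('wrist'); cv2.imwrite('pics/w2.png',viewer.get_image('wrist')[:,:,::-1])
for n in('scene','top'): cv2.imwrite(f'pics/{n}2.png',viewer.get_image(n)[:,:,::-1])
im=cv2.imread('pics/scene2.png')[180:310,190:350]; cv2.imwrite('pics/scene2c.png',cv2.resize(im,None,fx=4,fy=4))
E
```

```text
6.1 [0.00047108 0.00029471 0.00059198] [0.10919683 0.01459631 0.66199268]
```

View pics/scene2c.png

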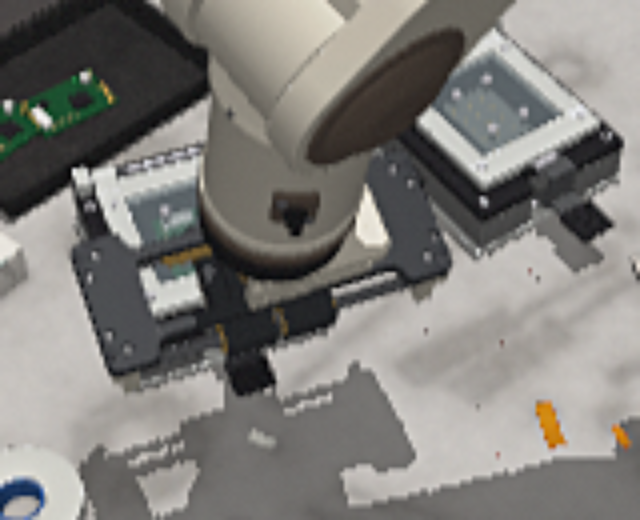

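View pics/w2.png

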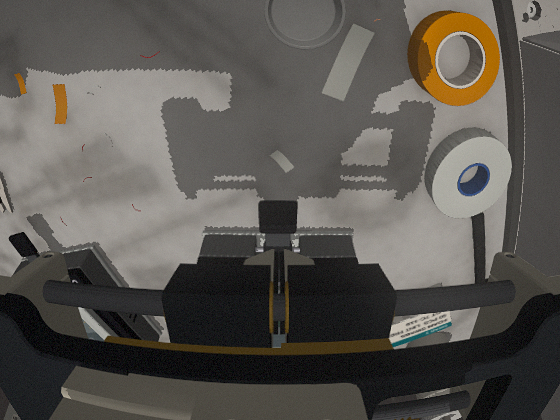

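Run:
```python
from h import *
t=manip.current_tool_pos(); Rt=R.from_quat(manip.current_tcp_rot()); print(t, Rt.as_matrix()[:,2], Rt.as_matrix()[:,1])
pts=np.array([fw(P0,[-.107,0,.035])[0],t,t-Rt.apply([0,0,.066]),t-Rt.apply([.095,0,.066]),t-Rt.apply([-.095,0,.066]),t-Rt.apply([0,0,.15])])
print(np.round(proj('wrist',pts),0).tolist())
print(np.round((proj('scene',pts)-[190,180])*4).tolist())
print(np.round(proj('top',pts)).tolist())
```

```text
[0.49692777 0.14140582 0.06075429] [ 0.31776984 -0.13185576 -0.93895494] [ 0.86643925 -0.36182861  0.34403935]
[[277.0, 221.0], [277.0, 248.0], [277.0, 307.0], [83.0, 296.0], [471.0, 296.0], [275.0, 494.0]]
[[248.0, 367.0], [245.0, 340.0], [254.0, 301.0], [411.0, 252.0], [89.0, 352.0], [267.0, 243.0]]
[[202.0, 241.0], [200.0, 240.0], [191.0, 249.0], [235.0, 267.0], [146.0, 232.0], [177.0, 263.0]]
```

View pics/top2.png

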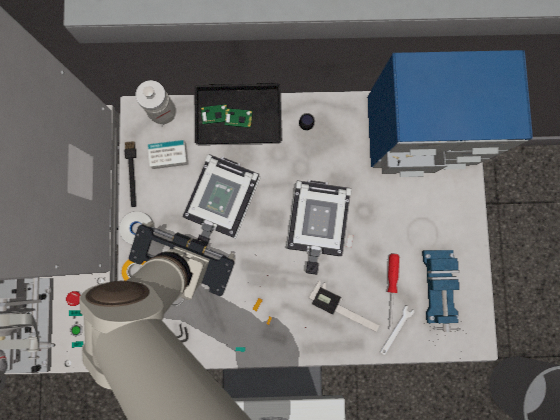

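Run:
```python
from h import *
o=ori(P0[2],.35)
pt=lambda z: fw(P0,[-.107,0,z])[0]
for z in(.042,.038,.035,.032,.030,.028):
    manip.servo_line(pt(z),o,vel=.05)
    print(z,round(manip.current_clock(),2),np.round(manip.current_tool_pos()-pt(z),4),np.round(manip.current_force(),2))
cv2.imwrite('pics/scene3.png',viewer.get_image('scene')[:,:,::-1]); cv2.imwrite('pics/top3.png',viewer.get_image('top')[:,:,::-1])
a=cv2.imread('pics/scene3.png')[160:310,190:350];b=cv2.imread('pics/top3.png')[140:290,150:310]
cv2.imwrite('pics/c3.png',cv2.resize(np.hstack([a,b]),None,fx=2.5,fy=2.5))
```

```text
0.042 6.76 [-0.0002  0.0001 -0.0001] [ 0.12 -0.31 -0.43]
0.038 7.01 [-0.0001 -0.0001 -0.0001] [-0.38  0.38  0.87]
0.035 7.26 [-0.0001 -0.0001 -0.0001] [-0.53  0.12 -1.52]
0.032 7.51 [-0.0002 -0.     -0.0002] [-0.01  0.24 -0.25]
0.03 7.76 [-0.0001 -0.     -0.0001] [-0.07 -0.89 -1.08]
0.028 8.01 [-0.0001 -0.     -0.0001] [0.81 0.56 0.12]
```

View pics/c3.png

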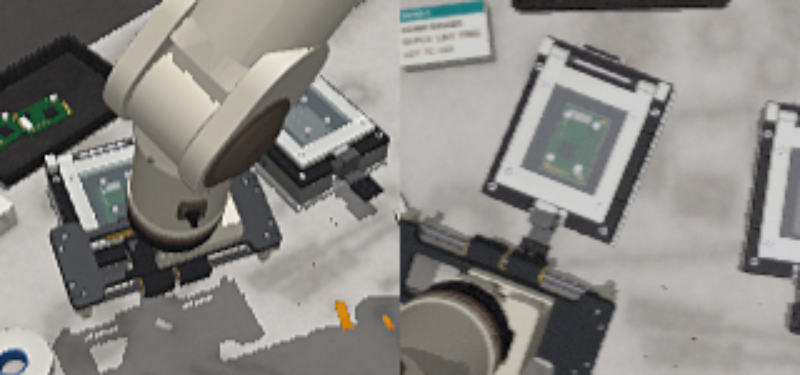

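Run:
```python
from h import *
im=viewer.get_image('wrist')[:,:,::-1]; cv2.imwrite('pics/w3.png',cv2.resize(im[150:350,150:400],None,fx=3,fy=3,interpolation=cv2.INTER_CUBIC))
t=manip.current_tool_pos(); print(t, fw(P0,[-.109,0,.035]))
print((proj('wrist',np.vstack([t,fw(P0,[[-.122,-.013,.035],[-.122,.013,.035],[-.096,.013,.035],[-.109,0,.035]])]))-150)*3)
print([np.round(manip.current_force(),2).tolist() for i in range(3)])
```

```text
[0.49635614 0.14140217 0.02802392] [[0.49449337 0.14214409 0.035     ]]
[[381.4613002  293.51994942]
 [312.48787363 260.9008725 ]
 [449.39905587 260.86382239]
 [444.03212447 354.74040807]
 [381.16045314 310.17526188]]
[[-0.33, 0.8, 0.27], [-0.33, 0.8, 0.27], [-0.33, 0.8, 0.27]]
```

View pics/w3.png

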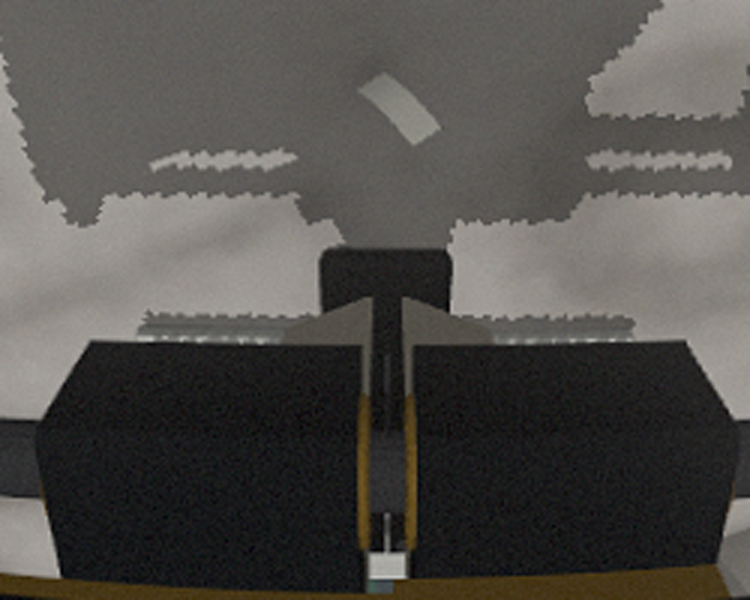

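Run:
```python
from h import *
print(manip.current_finger_gap())
# camera pose relative to tool
t=manip.current_tool_pos(); Rt=R.from_quat(manip.current_tcp_rot()); c=viewer.get_calibration('wrist')
off=Rt.inv().apply(c['eye']-t); rel=Rt.inv()*R.from_quat(c['attitude'])
t2=np.array([0.49692777,0.14140582,0.06075429]); c2=dict(c); c2['eye']=t2+Rt.apply(off)
for z in(.035,.03,.025,.02): print(z,proj('wrist',fw(P0,[[-.122,-.013,z],[-.122,.013,z]]),c2).round(1).tolist(),((proj('wrist',fw(P0,[[-.122,-.013,z],[-.122,.013,z]]),c)-150)*3).round().tolist())
im=cv2.imread('pics/w2.png'); cv2.imwrite('pics/w2c.png',cv2.resize(im[150:350,150:400],None,fx=3,fy=3,interpolation=cv2.INTER_CUBIC))
```

```text
6.837259979130313e-05
0.035 [[256.8, 203.0], [296.9, 203.0]] [[312.0, 261.0], [449.0, 261.0]]
0.03 [[257.2, 198.6], [296.5, 198.6]] [[314.0, 244.0], [448.0, 244.0]]
0.025 [[257.6, 194.4], [296.2, 194.4]] [[315.0, 228.0], [447.0, 228.0]]
0.02 [[258.0, 190.4], [295.9, 190.4]] [[317.0, 212.0], [446.0, 212.0]]
```

View pics/w2c.png

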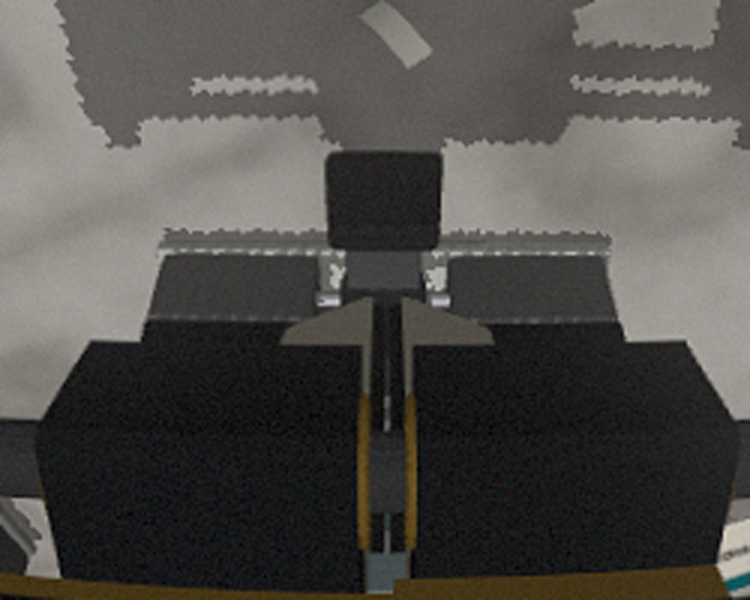

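Run:
```python
from h import *
t=manip.current_tool_pos(); Rt=R.from_quat(manip.current_tcp_rot())
for y in(-.0095,0,.0095):
  for z in(0,-.005,-.01,-.02): print(y,z,((proj('wrist',t+Rt.apply([[-.003,y,z],[.003,y,z]]))-150)*3).round().tolist())
f=[]
for i in range(10): manip.sleep(.02); f.append(manip.current_force())
print(np.mean(f,0),np.std(f,0))
```

```text
-0.0095 0 [[366.0, 250.0], [396.0, 250.0]]
-0.0095 -0.005 [[366.0, 259.0], [397.0, 259.0]]
-0.0095 -0.01 [[366.0, 268.0], [397.0, 268.0]]
-0.0095 -0.02 [[364.0, 289.0], [397.0, 289.0]]
0 0 [[367.0, 294.0], [396.0, 294.0]]
0 -0.005 [[366.0, 303.0], [396.0, 303.0]]
0 -0.01 [[366.0, 314.0], [397.0, 314.0]]
0 -0.02 [[365.0, 336.0], [397.0, 336.0]]
0.0095 0 [[367.0, 335.0], [396.0, 335.0]]
0.0095 -0.005 [[367.0, 346.0], [396.0, 346.0]]
0.0095 -0.01 [[366.0, 357.0], [396.0, 357.0]]
0.0095 -0.02 [[365.0, 380.0], [397.0, 380.0]]
[-0.02322948  0.14119572  0.30902095] [0.33987147 0.57405379 0.45462953]
```

```bash
cat >> h.py <<'E'
def force(n=6):
    f=[]
    for i in range(n): manip.sleep(.015); f.append(manip.current_force())
    return np.mean(f,0)
E
python3 - <<'E'
from h import *
o=ori(P0[2],.35)
pt=lambda z: fw(P0,[-.107,0,z])[0]
for z in(.025,.022,.019):
    manip.servo_line(pt(z),o,vel=.05)
    f=force();print(z,round(manip.current_clock(),2),np.round(manip.current_tool_pos()-pt(z),4),np.round(f,2))
    if f[2]>7: break
im=viewer.get_image('wrist')[:,:,::-1]; a=im[150:350,150:400]
b=viewer.get_image('top')[:,:,::-1][130:280,150:310]
cv2.imwrite('pics/w4.png',cv2.resize(np.hstack([a,cv2.resize(b,(213,200))]),None,fx=1.7,fy=1.7))
E
```

```text
0.025 8.68 [-0.0001 -0.     -0.0001] [-0.21  0.26  0.09]
0.022 9.03 [-0.0001 -0.     -0.0001] [ 0.01 -0.09 -0.08]
0.019 9.38 [-0.      0.     -0.0001] [ 0.13 -0.25  0.18]
```

View pics/w4.png

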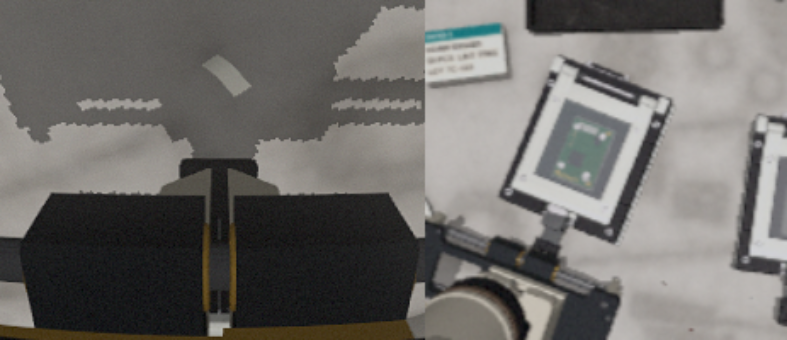

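Run:
```python
from h import *
import pickle
t=manip.current_tool_pos(); Rt=R.from_quat(manip.current_tcp_rot()); c=viewer.get_calibration('wrist')
off=Rt.inv().apply(c['eye']-t)
def cam(t): c2=dict(c); c2['eye']=np.array(t)+Rt.apply(off); return c2
C=[pickle.load(open('w1.pkl','rb')),cam([0.49692777,0.14140582,0.06075429]),cam([0.49635614,0.14140217,0.02802392]),cam(t)]
# front edge v of paddle
V=[(420+40)/4,152/3+150,248/3+150,158/1.7+150]
print(V)
for k in C: print(proj('wrist',fw(P0,[-.122,0,.035]),k))
for sel in([0,1],[1,2],[2,3],[1,3],[0,1,2,3]):
    s=least_squares(lambda p:[proj('wrist',fw(P0,[p[0],0,p[1]]),C[i])[0,1]-V[i] for i in sel],[-.122,.035]); print(sel,s.x,s.fun)
print((proj('wrist',t)))
```

```text
[115.0, 200.66666666666666, 232.66666666666669, 242.94117647058823]
[[281.02515206 114.86946683]]
[[276.79303031 202.96265845]]
[[276.95604101 236.97568186]]
[[276.89649075 247.80095907]]
[0, 1] [-0.11974664  0.02916496] [-2.84217094e-14 -2.84217094e-14]
[1, 2] [-0.11755428  0.02601793] [ 0.00000000e+00 -2.84217094e-14]
[2, 3] [-0.11944008  0.02822585] [-2.84217094e-14 -2.84217094e-14]
[1, 3] [-0.11795874  0.02659852] [2.84217094e-14 2.84217094e-14]
[0, 1, 2, 3] [-0.11912507  0.02794424] [ 0.14917831 -0.2801368   0.09575927  0.07601247]
[[277.13769267 247.81693992]]
```

Run:
```python
from h import *
im=viewer.get_image('scene')[:,:,::-1][210:310,190:310]; im=cv2.resize(im,None,fx=5,fy=5,interpolation=cv2.INTER_CUBIC)
t=manip.current_tool_pos(); Rt=R.from_quat(manip.current_tcp_rot())
for p,col in((t,(0,0,255)),(t-Rt.apply([0,0,.019]),(0,255,0)),(fw(P0,[-.109,0,.035])[0],(255,0,0))):
    q=((proj('scene',p)[0]-[190,210]+.5)*5).astype(int); print(q); cv2.circle(im,tuple(map(int,q)),3,col,-1)
cv2.imwrite('pics/s5.png',im)
im=viewer.get_image('top')[:,:,::-1][190:290,140:260]; im=cv2.resize(im,None,fx=5,fy=5,interpolation=cv2.INTER_CUBIC)
for p,col in((t,(0,0,255)),(t-Rt.apply([0,0,.019]),(0,255,0)),(fw(P0,[-.109,0,.035])[0],(255,0,0))):
    q=((proj('top',p)[0]-[140,190]+.5)*5).astype(int); print(q); cv2.circle(im,tuple(map(int,q)),3,col,-1)
cv2.imwrite('pics/t5.png',im)
```

```text
[314 331]
[317 319]
[314 314]
[315 257]
[304 269]
[308 260]
```

View pics/s5.png

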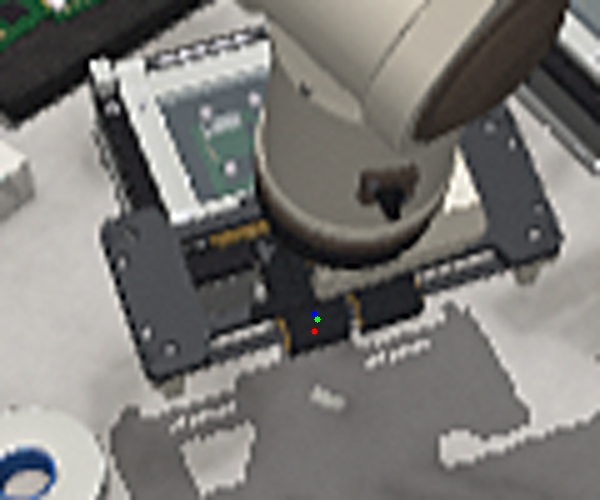

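View pics/t5.png

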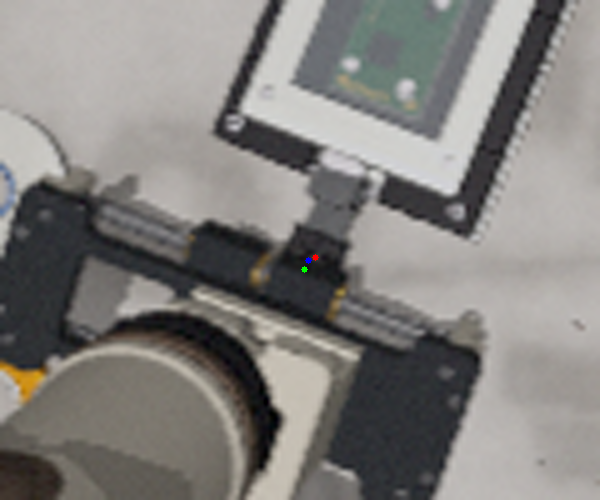

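Run:
```python
from h import *
a=cv2.resize(cv2.imread('pics/s1.png')[150:250,180:320],None,fx=5,fy=5,interpolation=cv2.INTER_CUBIC)
cv2.imwrite('pics/s1c.png',a)
print((proj('scene',[0.493047,0.13913138,0.23500416])-[180,150])*5)
b=cv2.resize(cv2.imread('pics/top2.png')[200:300,120:250],None,fx=5,fy=5,interpolation=cv2.INTER_CUBIC)
cv2.imwrite('pics/t2c.png',b)
```

```text
[[347.93907218 316.68778021]]
```

View pics/s1c.png

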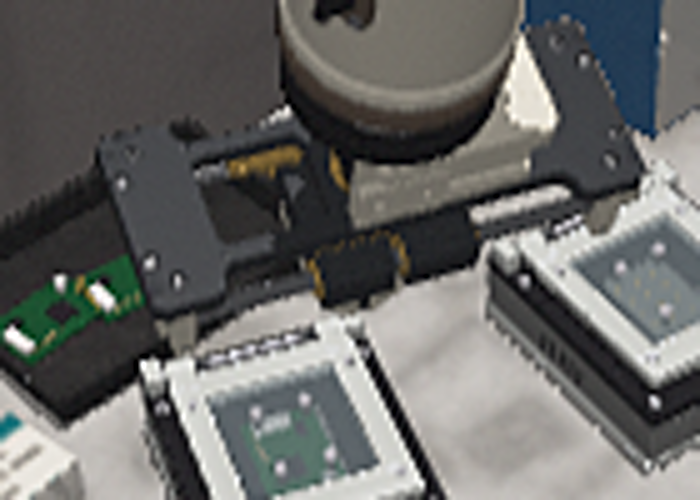

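View pics/t2c.png

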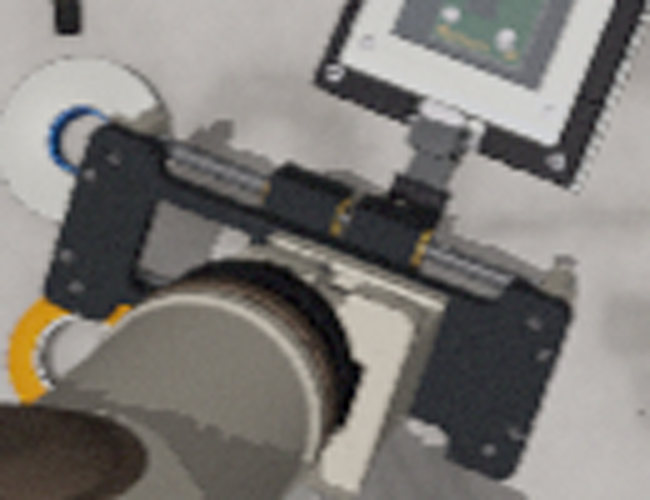

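Run:
```python
from h import *
print(manip.grip_depth)
o=ori(P0[2],.35)
pt=lambda z: fw(P0,[-.107,0,z])[0]
for z in(.017,.015,.013,.011,.009):
    manip.servo_line(pt(z),o,vel=.05)
    f=force(5);print(z,round(manip.current_clock(),2),np.round(manip.current_tool_pos()-pt(z),4),np.round(f,2))
    if f[2]>3: break
im=viewer.get_image('wrist')[:,:,::-1]; a=im[150:350,150:400]
b=viewer.get_image('top')[:,:,::-1][130:280,150:310]
cv2.imwrite('pics/w6.png',cv2.resize(np.hstack([a,cv2.resize(b,(213,200))]),None,fx=1.7,fy=1.7))
```

```text
0.0188
0.017 9.91 [-0.     -0.     -0.0001] [ 0.03  0.19 -0.01]
0.015 10.24 [-0.0001  0.     -0.0001] [-0.46  0.37  0.19]
0.013 10.57 [-0.  0. -0.] [-0.33  0.08  0.05]
0.011 10.91 [0.0001 0.0001 0.0001] [ 0.05 -0.13  1.58]
0.009 11.24 [-0.0001  0.0002 -0.    ] [-0.93  0.99  1.42]
```

View pics/w6.png

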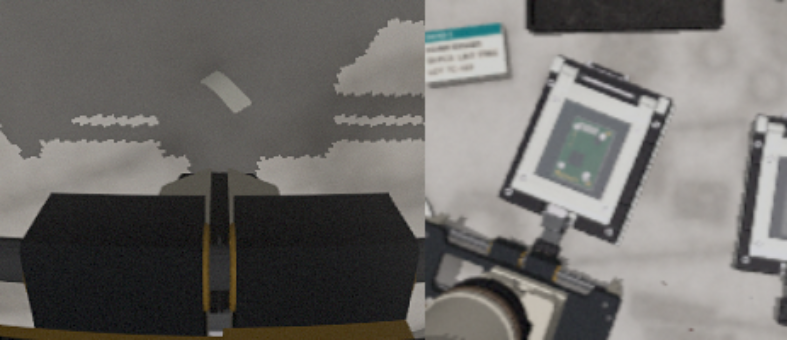

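Run:
```python
from h import *
o=ori(P0[2],.35)
manip.servo_line(fw(P0,[-.107,0,.024])[0],o,vel=.1)
pt=lambda z: fw(P0,[-.095,0,z])[0]
for z in(.024,.016,.012,.009,.006):
    manip.servo_line(pt(z),o,vel=.06)
    f=force(5);print(z,round(manip.current_clock(),2),np.round(manip.current_tool_pos()-pt(z),4),np.round(f,2))
    if f[2]>6: break
im=viewer.get_image('wrist')[:,:,::-1]; a=im[150:350,150:400]
b=viewer.get_image('top')[:,:,::-1][130:280,150:310]
cv2.imwrite('pics/w7.png',cv2.resize(np.hstack([a,cv2.resize(b,(213,200))]),None,fx=1.7,fy=1.7))
```

```text
0.024 12.07 [-0.0001 -0.0001 -0.0003] [ 0.12 -0.26 -0.08]
0.016 12.44 [-0.0002  0.0001 -0.    ] [ 0.16 -0.38  0.05]
0.012 12.78 [0.0003 0.0004 0.0002] [0.13 0.81 1.67]
0.009 13.11 [0.     0.0004 0.    ] [-0.56  1.31  2.26]
0.006 13.44 [-0.0001  0.0003 -0.    ] [-1.36  2.44  2.79]
```

View pics/w7.png

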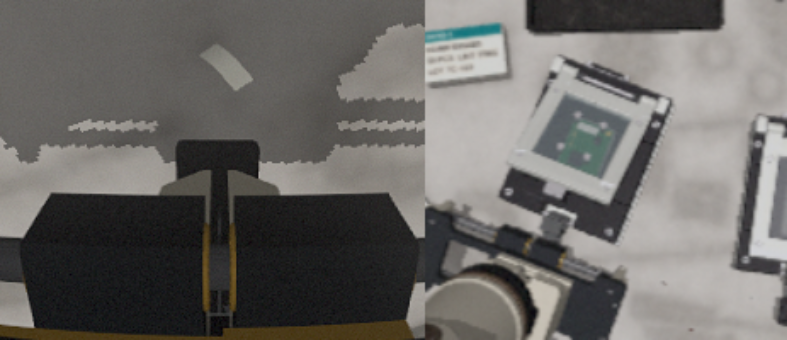

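Run:
```python
from h import *
o=ori(P0[2],.35)
manip.servo_line(fw(P0,[-.105,0,.04])[0],o,vel=.08)
manip.servo_line(fw(P0,[-.12,0,.10])[0],o,vel=.15)
manip.sleep(.15)
print(manip.current_clock(),force(5))
a=viewer.get_image('wrist')[:,:,::-1][100:320,140:420]; b=viewer.get_image('top')[:,:,::-1][130:280,150:310]; s=viewer.get_image('scene')[:,:,::-1][180:310,190:350]
cv2.imwrite('pics/w8.png',np.hstack([cv2.resize(a,(400,314)),cv2.resize(s,(386,314))])); cv2.imwrite('pics/t8.png',cv2.resize(b,None,fx=4,fy=4))
```

```text
14.8417 [ 0.24892616 -0.18739822  0.16477405]
```

View pics/w8.png

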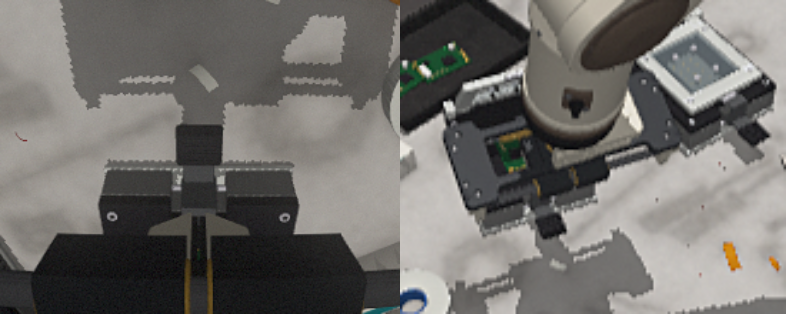

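View pics/t8.png

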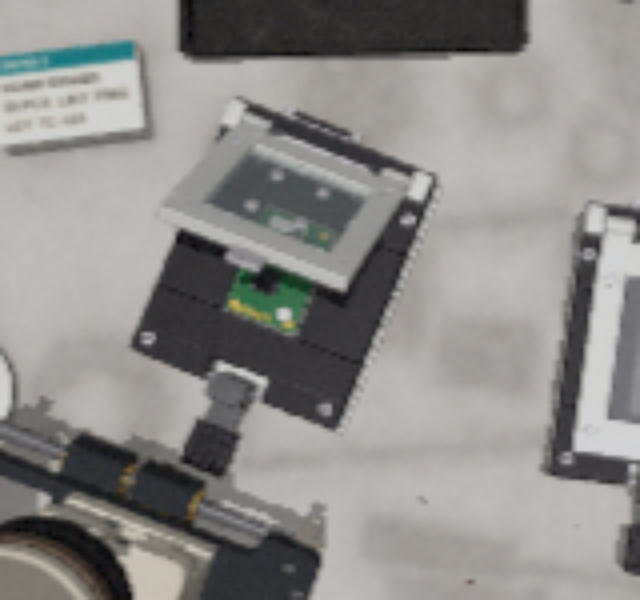

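Run:
```python
from h import *
o=ori(P0[2],.35)
def go(x,z,v):
    p=fw(P0,[x,0,z])[0]; manip.servo_line(p,o,vel=v); print(x,z,round(manip.current_clock(),2),np.round(manip.current_tool_pos()-p,4),np.round(force(4),2))
go(-.07,.115,.15); go(-.03,.118,.12); go(.01,.130,.1)
b=viewer.get_image('top')[:,:,::-1][100:250,150:310]; s=viewer.get_image('scene')[:,:,::-1][160:310,190:350]
cv2.imwrite('pics/p9.png',cv2.resize(np.hstack([b,s]),None,fx=2.5,fy=2.5))
```

```text
-0.07 0.115 15.57 [-0.0007  0.0001 -0.0004] [-0.29  0.42 -0.26]
-0.03 0.118 16.12 [-0.0008  0.0003 -0.0004] [ 0.2  -0.27  0.7 ]
0.01 0.13 16.76 [-0.0007  0.0002 -0.0004] [-0.46  0.08 -0.12]
```

View pics/p9.png

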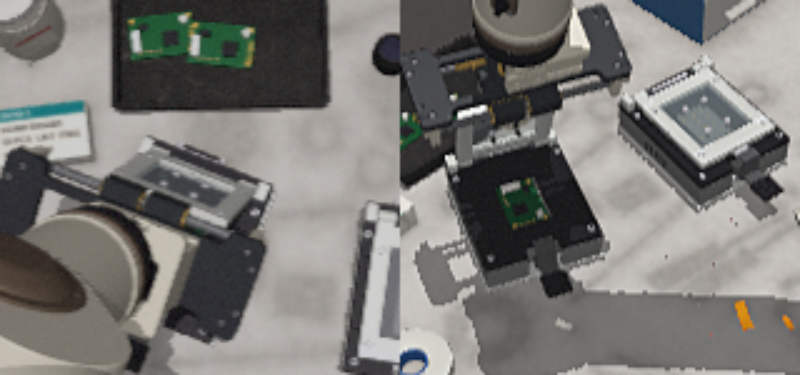

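Run:
```python
from h import *
o=ori(P0[2],.35)
def go(x,z,v):
    p=fw(P0,[x,0,z])[0]; manip.servo_line(p,o,vel=v); f=force(4); print(x,z,round(manip.current_clock(),2),np.round(manip.current_tool_pos()-p,4),np.round(f,2)); return np.linalg.norm(f)
for x,z in((.035,.138),(.055,.14),(.07,.139),(.08,.138),(.09,.137)):
    if go(x,z,.08)>10: break
b=viewer.get_image('top')[:,:,::-1][100:250,150:310]; s=viewer.get_image('scene')[:,:,::-1][160:310,190:350]
cv2.imwrite('pics/p10.png',cv2.resize(np.hstack([b,s]),None,fx=2.5,fy=2.5))
```

```text
0.035 0.138 17.47 [-0.0003  0.0001 -0.0002] [-0.12 -0.29 -0.4 ]
0.055 0.14 17.93 [-0.     -0.     -0.0002] [-0.4   0.05  0.  ]
0.07 0.139 18.34 [-0.     -0.     -0.0002] [-0.01  0.31 -0.4 ]
0.08 0.138 18.68 [ 0.     -0.0001 -0.0001] [ 0.21  0.43 -0.26]
0.09 0.137 19.02 [ 0.0001 -0.0001 -0.0001] [-0.03  0.52  0.32]
```

View pics/p10.png

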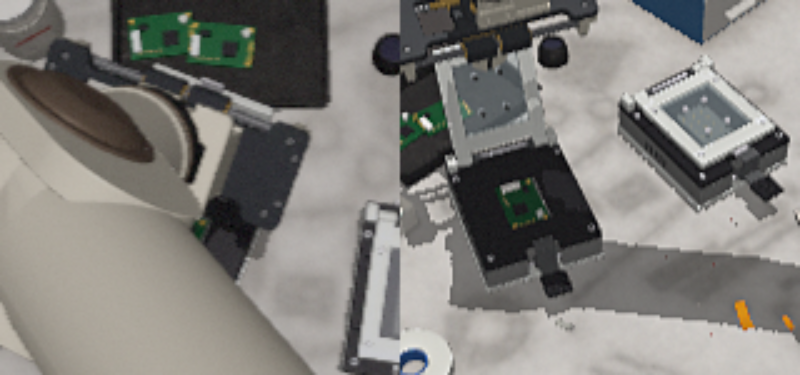

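Run:
```python
from h import *
o=ori(P0[2],.35)
manip.servo_line(fw(P0,[.0,0,.15])[0],o,vel=.15)
manip.servo_line(fw(P0,[-.13,0,.22])[0],o,vel=.2)
manip.sleep(.2)
print(manip.current_clock(),force(5))
for n in('top','scene'): cv2.imwrite(f'pics/{n}11.png',viewer.get_image(n)[:,:,::-1])
lid=lambda a:np.array([[.062-r*np.cos(a)-4e-3*0,y,.052+r*np.sin(a)] for r,y in((124,.05),(124,-.05),(20,-.05),(20,.05)) for r in [r/1e3]])
for n in('top','scene'):
    im=cv2.imread(f'pics/{n}11.png'); q0=proj(n,fw(P0,[0,0,.05]))[0].astype(int); k=4
    im=cv2.resize(im,None,fx=k,fy=k,interpolation=cv2.INTER_CUBIC)
    for a,col in((1.95,(0,0,255)),(1.57,(255,0,0))):
        cv2.polylines(im,[(proj(n,fw(P0,lid(a)))*k+1.5).astype(int)],True,col,1)
    x,y=q0*k; cv2.imwrite(f'pics/{n}11c.png',im[max(0,y-320):y+240,max(0,x-330):x+330])
```

```text
20.975 [-0.11930907  0.17728123 -0.29386002]
```

View pics/top11c.png

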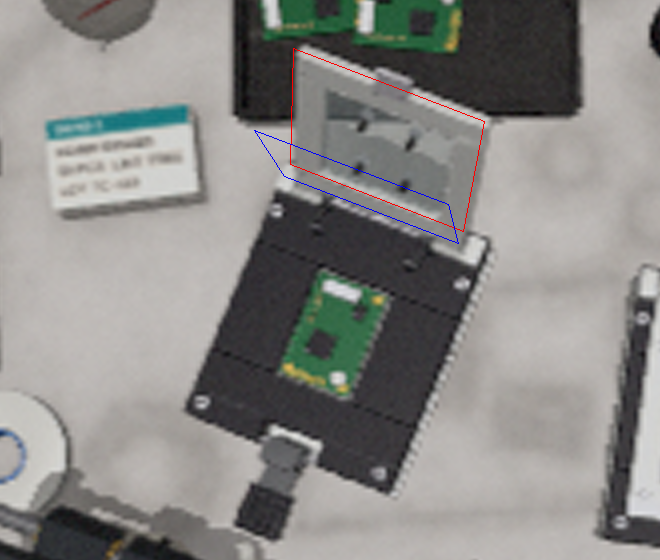

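View pics/scene11c.png

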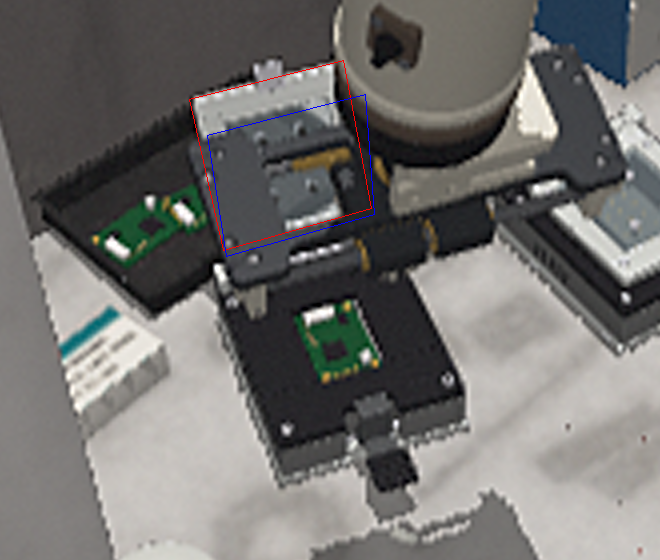

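View pics/scene11.png

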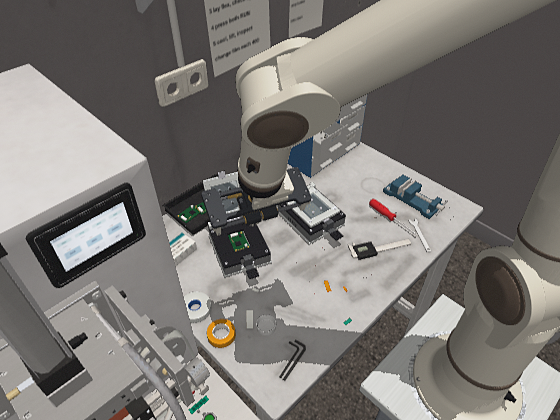

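Run:
```python
from h import *
a=cv2.imread('pics/top0.png').astype(int);b=cv2.imread('pics/top11.png').astype(int)
for nm,(x0,x1,y0,y1) in dict(loupe=(295,320,108,135),cup=(160,190,282,308),driver=(380,405,250,330),empty=(283,356,176,275),loaded_box=(195,260,210,238)).items(): print(nm,np.abs(a-b)[y0:y1,x0:x1].max(2).mean().round(1))
manip.hand_in(); print(manip.current_clock())
```

```text
loupe 12.0
cup 80.0
driver 13.7
empty 12.9
loaded_box 44.2
the job is handed in; nothing more can be done
the job is handed in; nothing more can be done
```

The board fixture was the left one. I pressed its latch, the lid sprang up, I let the latch come back, and then I pushed the lid over onto its back stop. The job was handed in at about 21 s of the 40 s allowed.

**Checks before handing in:**
- **Lid:** the open lid in the top picture lies on the outline I projected for 1.95 rad.
- **Latch and board:** the latch looks fully back up and the board lies in its nest. These were judged by eye from the pictures, not measured.
- **Part-open step:** a picture taken after letting go shows the lid part open, at roughly 0.95 rad by eye, with the latch back up.
- **Touching:** the wrist force read zero within noise, and the gripper was clear of everything.
- **Other objects:** before/after top pictures show no change at the loupe, the screwdriver and the empty fixture, which stayed shut.

**Checks that disagreed or were weak:**
- **Fingertips:** contact came with the reported TCP about 22 mm lower than I calculated, so the shut fingertips appear to sit about 22 mm behind the stated TCP. I first came down too far forward and brushed the front edge of the paddle with about 1.5 N. I then moved 12 mm back, and the next press released the lid.
- **Cup:** the same top-picture comparison differed strongly at the cup (mean pixel difference 80, against 12–14 elsewhere). I put this down to the arm covering it, as the scene picture shows the cup in its original place.
- **Loaded fixture:** its comparison patch also changed (44), as expected with the lid open, so that check says nothing about movement. Its box still matched the starting pose by eye.

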